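Hold a paint tin's lid down in the lid press

ROBOT

A 6-joint arm with a two-finger parallel gripper is mounted at the origin on the work surface. World frame = base frame: x ahead of the robot, y to its left, z up, the work surface at z = 0. Lengths are in m, angles in degrees, forces in N, time in s.
With the tool pointing down it reaches from about 0.35 to 0.875 m from the base axis. Payload 4.2 kg.
Tool frame: the origin (TCP) lies midway between the tips of the shut fingers; the grasp point (between the pads) lies 19 mm behind it; z points along the fingers, y is the line along which they close (so a half turn about z gives the same grasp; the last joint's range is limited). The gripper opens to 87 mm and grips with 3 to 60 N. Pads are 19 mm wide; open, the fingers measure 117 mm over their backs; the gripper's body (75 mm by 190 mm) begins 51 mm behind the grasp point.
Start: joints at [-57.09, 22.042, 0.453, 0, -68.411, -14.817], TCP at [0.194, -0.594, 0.223] pointing down, gripper open.
Joint ranges: [-179.83, 179.83], [-69.29, 118.12], [-61.27, 80.66], [-181.25, 117.63], [-171.15, -9.14], [-177.46, 177.46]. Speed limits (degrees/s): [159.86, 159.86, 180, 180, 180, 180].

INTERFACE

Orientations are given as [roll, pitch, yaw] about the fixed x, y, z axes, in that order (R = Rz(yaw) Ry(pitch) Rx(roll)).
In Python, from workcell import env gives the robot as it stands. The module is installed in compiled form; this text tells all that it offers. Calls block until the motion is done:
- env.goto(position, orientation): joint-space move of the TCP to a pose.
- env.move_straight(position, rotation=None, rate=0.15, force_limit=None): straight line of the TCP; rotation=None keeps the orientation; rate is the mean speed in m/s. With force_limit (N) it stops when the force on the tool has changed by that much, and returns True; else False.
- env.set_joints(angles): joint-space move.
- env.gripper_to(opening, grasp_force=None): opening from 0.0 (shut) to 1.0 (fully open); grasp_force is the grip in N (None keeps the last); returns when the fingers have stopped.
- env.dwell(seconds).
- env.inverse_kinematics(position, orientation): joint angles nearest the present ones, or None.
- env.read_state(): the state.
- env.grab_frame(name): name is "side" or "top" or "wrist"; returns a dict with "image" (480x640x3 uint8, blue, green, red), "fx", "fy", "cx", "cy" (pixels), "position" and "orientation" of the camera in the world. Camera axes: x right, y up, looking along -z (the intrinsics and any distortion apply to the point x, -y, -z); pixel columns grow to the right and rows downward; lengths in m; the calibration is good to about 2 mm. A picture is of the moment at which its call begins. There is no depth.
A pose or a line that the arm cannot do raises env.Unreachable and nothing moves.
- env.close_job(): hands the job in; it is judged then, once.
Trained networks look in a picture, given as the dict that the camera call returned (one of the last four; its "shot" number tells which), for a name from the list of things; names that differ only in an ending like _2 or _b are one class to them, and where a whole thing is asked for, a point or a joint stands for the part that bears it (a point fixed in the world has none). Each returns a list of dicts, best first, with "score" (0 to 1); they miss things now and then, are a little off and sometimes report something else, mostly with a low value. They report only what shows in the picture. A call takes as long as a camera call.
- env.search_frame(picture, thing): "xyz" ([x, y, z] in m, in world coordinates, good to about 4 mm: the middle of the surface that is visible of it).
- env.trace(picture, thing): "mask" (480x640 bool, what is visible of it).
The state is a dict: "clock": time; "joint_positions": joint angles; "qvel": joint speeds; "joint_torque": joint torques, N m; "position": TCP position; "tool_rot": TCP orientation; "force": force on the tool from outside, world axes, zero at the start; "wrist_torque": the same for the moment, N m; "opening": opening from 0.0 (shut) to 1.0 (fully open); "finger_force": force on a finger pad.
Only numpy, scipy, OpenCV 4.12 (cv2) and the standard library are available. Lean on these libraries where they do the work, as an engineer would, in place of code of your own. Each camera call takes 0.05 s, during which the arm holds its last target. There are 200 camera calls.

TASK

Push the paint tin along the counter under the raised lever of the lid press until it rests against both faces of the V-shaped stop. Then press the lever's handle down until the tin's springy lid is fully home, flush with the rim, and finish while still holding the handle down so that I can fit the lid clips. Keep the tin upright on the counter, work the lid only through the lever, do not crush the tin, and leave everything else on the counter where it is.

Things in the scene. Friction and masses are not known exactly. Their poses are not given: they have to be found in the camera images.
- tin: upright round steel paint tin with a paper label, 90 mm diameter, rim 100 mm above the counter, about 0.6 kg (0.4 to 0.8); origin at the centre of its underside, z up. It is too wide to grasp and slides on the counter; push it below half height. Under the lever, more than about 40 N at the handle would crush it
- lid (a joint): the lid of the tin, a round plate 80 mm in diameter inside the rim, that moves straight down: 0 m = standing 5 mm proud of the rim (top 105 mm above the counter), 0.005 m = fully home, flush with the rim, at a firm stop. A springy sealing ring pushes it up with 9 N at 0, rising to about 17 N when home; it springs up again when let go.
- press: lid press bolted to the counter (does not move). Origin on the counter under the press pad; x points the way the tin is pushed in, y towards the lever's column, z up; yaw varies. Two plates 50 mm high form a V stop open to -x; a tin touching both faces has its centre at the origin. A base plate 8 mm thick lies behind the V (x from 60 mm) and under the column, clear of the tin
- seat (a point): point on the counter, the origin of press, where the centre of the tin's underside belongs
- pivot (a point): the lever's hinge pin, at x 0, y +100 mm, z 125 mm of the press, along the press's x axis, in a grey column 150 mm high and 53 mm wide that stands at y +85 to +135 mm
- lever (a joint): press lever's angle: 0 rad = raised (0.45 rad above level), grows as the handle goes down; pad meets a seated tin's lid near 0.40; 0.45 = level, lid fully home; end stop 0.55 (only without a tin). The lever runs from the pivot to -y of the press. At the handle the return spring takes 2 N at first, 5 N when level; with the lid home about 12 N in all. It springs up when let go
- pad (a point): centre of the underside of the lever's rubber-tipped pad, 32 mm wide, below the steel lever bar (24 mm wide, 20 mm thick), 100 mm from the pivot. Raised, it is about 145 mm above the counter and the bar over it at 160 to 180 mm, so a gripper pushing the tin home should lean back to clear the bar
- handle (a point): centre of the top face of the lever's flat black rubber handle, 42 mm wide (press x), 80 mm long (along the lever), 22 mm thick; 250 mm along the lever from the pivot and 11 mm above its centre line; about 245 mm above the counter when raised, 136 mm when level; z is square to the top face
- tape: roll-shaped cardboard ring lying flat, 64 mm outside diameter, 38 mm hole, 38 mm high; bystander near the handle side of the press; origin at the centre of its underside
- measure: black tape measure standing on its edge, 66 x 36 x 62 mm high; bystander; origin at the centre of its underside
- spray: upright spray can, 65 mm diameter, 190 mm high; bystander; origin at the centre of its underside
- driver: screwdriver lying on the counter; bystander; origin at the centre of its underside
- calculator: black desk calculator, 100 x 150 x 18 mm; bystander; origin at the centre of its underside
- carton: small cardboard box 90 x 120 x 70 mm high; bystander; origin at the centre of its underside

How it is judged:
By the outcome, as a careful person would: the job done as asked, in the order asked, and still so for the second after the job is handed in, while the arm keeps its last pose, push and grip.
It also fails if it takes over 67 s, if anything falls off the work surface, if the arm or the gripper's body presses on something with over 40 N, if the wrist force passes 120 N, or if a joint passes its speed limit or range.

## Working session

There is one attempt and no reset: what is moved stays moved. The work goes in short steps, each a Python script; the robot and the scene stay as the last script left them, time stands still between calls to the robot, and variables do not carry over. Pictures are saved under pics/ and viewed, at most 10 in all, crops included, and the job is handed in when it is done.

```bash
mkdir -p pics
python3 - <<'E'
from workcell import env
import cv2,numpy as np
np.set_printoptions(precision=4,suppress=True)
for n in ["top","side"]:
    p=env.grab_frame(n); cv2.imwrite(f"pics/{n}0.png",p["image"])
    print(n,p["position"],p["orientation"],p["fx"],p["cx"],p["cy"],[k for k in p])
    for t in ["tin","lid","press","lever","pad","handle","pivot","tape","measure","spray","driver","calculator","carton"]:
        try:
            r=env.search_frame(p,t); print(t,[(np.round(a["xyz"],3).tolist(),round(a["score"],2)) for a in r[:2]])
        except Exception as e: print(t,e)
print(env.read_state())
E
```

```text
top [0.4666 0.0074 1.2224] [  3.2094   0.0689 -91.5453] 475.925689669448 329.88456136553464 238.57330445399108 ['image', 'fx', 'fy', 'cx', 'cy', 'position', 'orientation', 'shot']
tin [([0.503, 0.093, 0.105], 0.66)]
lid [([0.504, 0.099, 0.105], 0.81)]
press [([0.664, 0.068, 0.068], 0.71)]
lever [([0.623, -0.006, 0.216], 0.94), ([0.555, -0.103, 0.041], 0.53)]
pad [([0.624, -0.007, 0.211], 0.85), ([0.659, 0.355, 0.07], 0.72)]
handle [([0.626, -0.009, 0.211], 0.88)]
pivot [([0.667, 0.066, 0.071], 0.94), ([0.622, -0.007, 0.211], 0.25)]
tape [([0.554, -0.104, 0.041], 0.65)]
measure [([0.596, 0.278, 0.06], 0.71), ([0.623, -0.008, 0.215], 0.22)]
spray [([0.417, 0.408, 0.178], 0.75)]
driver [([0.345, -0.433, 0.026], 0.58)]
calculator [([0.537, -0.399, 0.019], 0.64)]
carton [([0.663, 0.354, 0.069], 0.95)]
side [0.2353 1.1991 1.0949] [  52.9753    1.2195 -168.4809] 591.3663597376395 315.5484436998624 242.2697110365512 ['image', 'fx', 'fy', 'cx', 'cy', 'position', 'orientation', 'shot']
tin [([0.5, 0.127, 0.082], 0.8)]
lid [([0.504, 0.103, 0.105], 0.67)]
press []
lever [([0.654, 0.389, 0.073], 
[... 253 characters left out ...]
5)]
spray [([0.55, -0.086, 0.026], 0.67), ([0.413, 0.445, 0.158], 0.56)]
driver [([0.345, -0.42, 0.02], 0.66)]
calculator [([0.53, -0.38, 0.015], 0.74)]
carton [([0.649, 0.39, 0.072], 0.86)]
{'clock': 1.4, 'joint_positions': array([-57.0894,  22.0435,   0.4526,   0.0001, -68.4107, -14.8158]), 'qvel': array([-0.0362,  0.0402, -0.025 ,  0.0441, -0.0805,  0.0231]), 'joint_torque': array([  0.0002, -39.0468,  18.7618,   4.2243,   0.0154,  -0.    ]), 'position': array([ 0.1941, -0.5941,  0.2225]), 'tool_rot': array([ 179.9984,   -0.0005, -161.9053]), 'force': array([-0.4411,  0.3163,  0.0624]), 'wrist_torque': array([-0.0366,  0.0275,  0.0047]), 'finger_force': 0.0, 'opening': 1.0003223839115056}
```

View pics/top0.png

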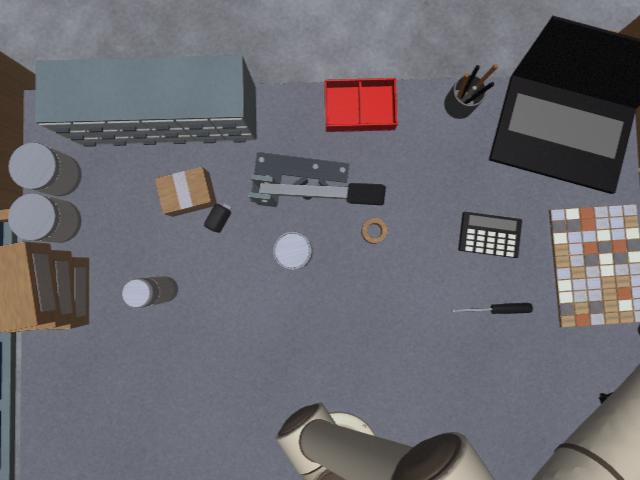

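View pics/side0.png

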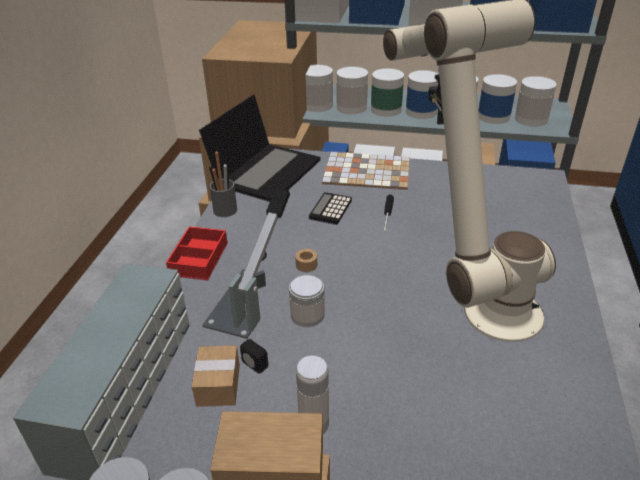

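The top view shows the press at pixels (250–385, 155–205). The lever runs right, to the handle at (366,194), and the tin is at (292,251). So press x is roughly world +x, and the path between tin and press is clear. Next I'll take a near look from the front with the arm leaning.

```bash
cat > h.py <<'E'
from workcell import env
import cv2,numpy as np
from scipy.spatial.transform import Rotation as R
np.set_printoptions(precision=4,suppress=True)
def cam(p): return R.from_euler('xyz',p["orientation"],degrees=True).as_matrix(),np.array(p["position"])
def ray(p,u,v):
    M,c=cam(p); d=M@np.array([(u-p["cx"])/p["fx"],-(v-p["cy"])/p["fy"],-1]); return c,d
def onz(p,u,v,z):
    c,d=ray(p,u,v); return c+d*(z-c[2])/d[2]
def proj(p,X):
    M,c=cam(p); q=(np.atleast_2d(X)-c)@M; return np.c_[p["cx"]+p["fx"]*q[:,0]/-q[:,2],p["cy"]+p["fy"]*q[:,1]/q[:,2]]
def say(s=""):
    s_=env.read_state(); print(s,"t",round(s_["clock"],2),"pos",s_["position"],"rot",s_["tool_rot"],"F",s_["force"])
    return s_
E
python3 - <<'E'
from h import *
for yaw in (180,0):
  for pos,l in (((.40,.05,.35),35),((.45,.09,.035),40),((.56,.06,.035),40),((.62,-.1,.25),0)):
    print(yaw,pos,env.inverse_kinematics(pos,[180,l if yaw==180 else -l,yaw]))
env.goto((.38,.03,.38),[180,35,180])
p=env.grab_frame("wrist"); cv2.imwrite("pics/w1.png",p["image"]); print({k:p[k] for k in p if k!="image"})
say()
E
```

```text
180 (0.4, 0.05, 0.35) [  47.5805  -24.8181  -46.557    34.435   -48.4872 -156.3132]
180 (0.45, 0.09, 0.035) [ -14.4912   19.3663  -58.6193 -160.3009  -28.501    83.7332]
180 (0.56, 0.06, 0.035) [ -10.7621   22.4386  -37.1175 -142.4719  -11.3641   61.3029]
180 (0.62, -0.1, 0.25) [  5.5789  21.3986   3.4338  -0.     -72.0353 -95.5789]
0 (0.4, 0.05, 0.35) [ 47.5805 -24.8181 -46.557   34.435  -48.4872  23.6868]
0 (0.45, 0.09, 0.035) [ -14.4912   19.3663  -58.6193 -160.3009  -28.501   -96.2668]
0 (0.56, 0.06, 0.035) [ -10.7621   22.4386  -37.1175 -142.4719  -11.3641 -118.6971]
0 (0.62, -0.1, 0.25) [  5.5789  21.3986   3.4338   0.     -72.0353  84.4211]
{'fx': 409.20897620879805, 'fy': 409.20897620879805, 'cx': 317.6346993675083, 'cy': 235.9517568617777, 'position': array([0.2298, 0.0288, 0.4722]), 'orientation': array([-49.8057,  -0.0127,  89.996 ]), 'shot': 3}
 t 3.82 pos [0.3802 0.0298 0.38  ] rot [-179.9766   34.9835  179.9567] F [-0.7832  0.0845  0.6068]
```

View pics/w1.png

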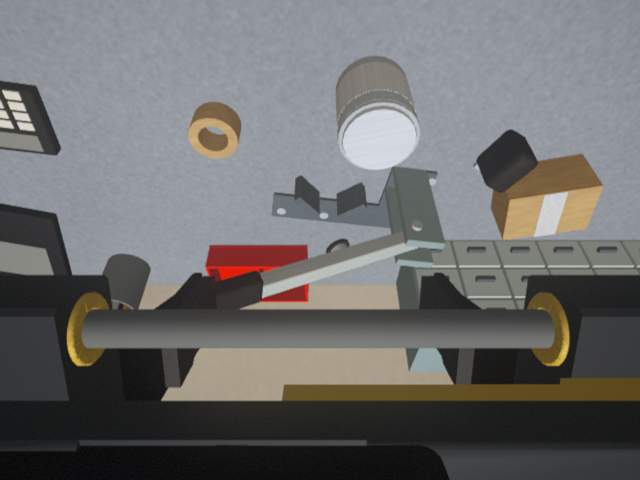

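The wrist view is upside down. It shows the tin at (377,115), the V plates at (307,195) and (350,198), and the column at (412,210), with the lever going left to the handle at (240,290). I'll fit the press pose to the silhouettes.

```bash
cat > fit.py <<'E'
from h import *
from scipy.optimize import minimize
def box(c,ax,half):
    s=np.array([[i,j,k] for i in(-1,1) for j in(-1,1) for k in(-1,1)])*half
    return c+s@ax
f=.45; X=np.array([1.,0,0]); u=np.array([0,-np.cos(f),np.sin(f)]); n=np.array([0,np.sin(f),np.cos(f)])
A=np.array([X,u,n]); P=np.array([0,.1,.125])
lev=[box(P+.105*u,A,[.012,.105,.010]),box(P+.25*u,A,[.021,.04,.011])]
col=[box(np.array([0,.11,.075]),np.eye(3),[.0265,.025,.075])]
def world(b,q):
    c,s=np.cos(q[2]),np.sin(q[2]); return b@np.array([[c,s,0],[-s,c,0],[0,0,1]])+[q[0],q[1],0]
def sil(p,bs,q):
    m=np.zeros((480,640),np.uint8)
    for b in bs: cv2.fillConvexPoly(m,cv2.convexHull(np.round(proj(p,world(b,q))*16).astype(np.int32)),255,shift=4,lineType=cv2.LINE_AA)
    return m/255.
E
python3 - <<'E'
from fit import *
import pickle
D={}
for nme in ("top","side","wrist"):
    p=env.grab_frame(nme)
    D[nme]=p
    for t in ("lever","press","tin","lid"):
        r=env.trace(p,t); p["m_"+t]=r[0]["mask"] if r else None
        if r: ys,xs=np.nonzero(r[0]["mask"]); print(nme,t,round(r[0]["score"],2),len(xs),xs.mean(),ys.mean(),xs.min(),xs.max(),ys.min(),ys.max())
    r=env.search_frame(p,"lid"); print(r[:1])
    r=env.search_frame(p,"tin"); print(r[:1])
    if p["m_lid"] is not None:
        ys,xs=np.nonzero(p["m_lid"]); print("lid centre",onz(p,xs.mean(),ys.mean(),.105))
pickle.dump(D,open("d.pkl","wb"))
def cost(q,use):
    e=0
    for nme in use:
        m=D[nme]["m_lever"].astype(float); e+=np.abs(sil(D[nme],lev,q)-m).sum()/m.sum()
    return e
for use in (["top"],["side"],["top","side"]):
    best=min((minimize(cost,[x,y,w],args=(use,),method="Nelder-Mead",options=dict(initial_simplex=np.array([x,y,w])+np.array([[0,0,0],[.02,0,0],[0,.02,0],[0,0,.08]]))) for x,y in((.63,.06),(.62,.05),(.64,.07)) for w in(-.1,0.05)),key=lambda r:r.fun)
    print(use,best.x,np.degrees(best.x[2]),best.fun)
q=best.x; np.save("q.npy",q)
for nme in ("top","wrist"):
    im=D[nme]["image"].copy()
    for b in lev+col: cv2.polylines(im,[cv2.convexHull(np.round(proj(D[nme],world(b,q))).astype(np.int32))],1,(0,0,255),1)
    D[nme]["ov"]=im
a=cv2.resize(D["top"]["ov"][120:280,220:420],None,fx=2.6,fy=2.6); b=D["wrist"]["ov"][50:310,180:460]; b=cv2.resize(b,None,fx=1.0,fy=1.0)
o=np.zeros((600,800,3),np.uint8); o[:a.shape[0],:a.shape[1]]=a[:, :800]; 
o[:260,520:800]=b; cv2.imwrite("pics/ov.png",o)
E
```

```text
top lever 0.94 1830 329.5704918032787 191.8344262295082 259 384 183 204
top press 0.71 1763 330.8519568916619 191.9489506522972 260 384 183 204
top tin 0.61 1181 292.2108382726503 250.31837425910246 273 311 232 269
top lid 0.88 901 291.24639289678134 249.95227524972253 275 308 233 266
[{'xyz': [0.5042, 0.0994, 0.1069], 'score': 0.7}]
[{'xyz': [0.5032, 0.0949, 0.1067], 'score': 0.82}]
lid centre [0.505  0.0985 0.105 ]
side lever 0.86 1355 265.19483394833946 234.37047970479705 239 289 189 291
side press 0.75 3671 247.62789430672842 281.41323889948245 204 289 189 338
side tin 0.88 1584 306.5719696969697 300.6388888888889 289 324 275 326
side lid 0.69 584 306.11472602739724 286.0256849315069 291 322 275 297
[{'xyz': [0.5096, 0.1017, 0.1062], 'score': 0.74}]
[{'xyz': [0.503, 0.1269, 0.0858], 'score': 0.81}]
lid centre [0.5049 0.1014 0.105 ]
wrist lever 0.76 4983 304.610676299418 269.9969897652017 215 415 232 308
wrist press 0.75 13132 347.87846481876335 233.7756625038075 215 444 166 308
wrist tin 0.8 7754 374.97755996904823 113.15901470208924 335 419 56 169
wrist lid 0.97 3767 378.6084417308203 136.8980621183966 342 416 105 169
[{'xyz': [0.4976, 0.0972, 0.1062], 'score': 0.7}]
[{'xyz': [0.4836, 0.0937, 0.1014], 'score': 0.95}]
lid centre [0.4983 0.095  0.105 ]
['top'] [ 0.633   0.058  -0.1481] -8.487941384967415 0.1550605378763527
['side'] [ 0.6335  0.059  -0.136 ] -7.7934277766533055 0.22366833080095505
['top', 'side'] [ 0.6333  0.0586 -0.1416] -8.11125810088066 0.3811022981975239
```

View pics/ov.png

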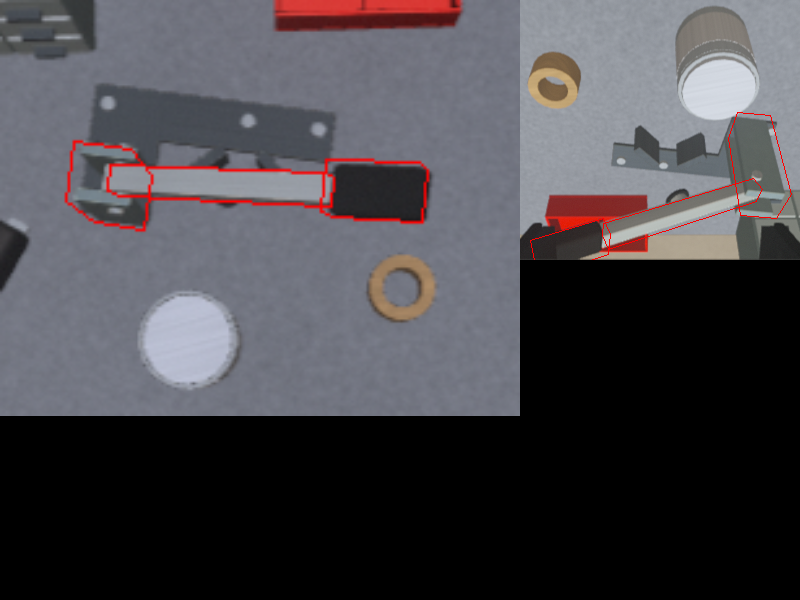

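The overlay fits: the seat is at about (0.633, 0.058) with press yaw about −8°, and the tin is at (0.504, 0.099). The tin is 22 mm off the press axis, so I'll push it straight toward the seat with half-open fingers as a cradle.

Run:
```python
from h import *
S=np.array([.633,.058]);T=np.array([.504,.099]);d=(S-T)/np.linalg.norm(S-T);yaw=np.degrees(np.arctan2(d[1],d[0]))
print(yaw,np.linalg.norm(S-T))
for l in (20,25,30,35):
  for back in (.10,.06):
    for c in (T,S):
      p=c-d*back; print(l,p,env.inverse_kinematics([*p,.038],[180,l,180+yaw]))
```

```text
-17.63178957111176 0.13535878250043473
20 [0.4087 0.1293] None
20 [0.5377 0.0883] [  9.9813  19.8435 -54.8097 105.3637  -9.4624 138.2589]
20 [0.4468 0.1172] None
20 [0.5758 0.0762] [ 11.0497  22.1922 -50.9801  95.2801  -9.4884 147.4406]
25 [0.4087 0.1293] None
25 [0.5377 0.0883] None
25 [0.4468 0.1172] None
25 [0.5758 0.0762] None
30 [0.4087 0.1293] None
30 [0.5377 0.0883] None
30 [0.4468 0.1172] None
30 [0.5758 0.0762] None
35 [0.4087 0.1293] None
35 [0.5377 0.0883] None
35 [0.4468 0.1172] None
35 [0.5758 0.0762] None
```

Run:
```python
from h import *
S=np.array([.633,.058]);T=np.array([.504,.099]);d=(S-T)/np.linalg.norm(S-T);yaw=np.degrees(np.arctan2(d[1],d[0]))
print(env.read_state()["joint_positions"])
for l in (40,45,50,55,60):
    for c,b in ((T,.10),(T,.06),((S+T)/2,.06),(S,.06)):
      p=c-d*b
      for w,s in((180+yaw,1),):
        q=env.inverse_kinematics([*p,.033],[180,s*l,w]); print(l,p,q)
```

```text
[  49.4463  -29.012   -43.4752   31.9048  -55.5497 -153.1492]
40 [0.4087 0.1293] None
40 [0.4468 0.1172] None
40 [0.5113 0.0967] None
40 [0.5758 0.0762] None
45 [0.4087 0.1293] None
45 [0.4468 0.1172] None
45 [0.5113 0.0967] None
45 [0.5758 0.0762] None
50 [0.4087 0.1293] None
50 [0.4468 0.1172] None
50 [0.5113 0.0967] None
50 [0.5758 0.0762] None
55 [0.4087 0.1293] None
55 [0.4468 0.1172] None
55 [0.5113 0.0967] None
55 [0.5758 0.0762] None
60 [0.4087 0.1293] None
60 [0.4468 0.1172] None
60 [0.5113 0.0967] None
60 [0.5758 0.0762] None
```

Run:
```python
from h import *
S=np.array([.633,.058]);T=np.array([.504,.099]);d=(S-T)/np.linalg.norm(S-T);yaw=np.degrees(np.arctan2(d[1],d[0]))
env.set_joints([0,-10,-20,0,-60,-90]); say()
env.set_joints([5,-10,-35,-165,-30,83]); say()
for l in (35,40,45,50,55):
    for c,b in ((T,.10),(T,.06),((S+T)/2,.06),(S,.06)):
      p=c-d*b
      q=env.inverse_kinematics([*p,.033],[180,l,180+yaw]); print(l,p,q)
```

```text
t 5.89 pos [ 0.4219 -0.1597  0.3555] rot [-179.9904   19.9725  179.9923] F [ 0.3321  0.4596 -0.7288]
 t 8.44 pos [0.5505 0.2432 0.523 ] rot [-58.0823  82.2156 -45.8292] F [0.0187 0.5533 0.3783]
35 [0.4087 0.1293] None
35 [0.4468 0.1172] None
35 [0.5113 0.0967] None
35 [0.5758 0.0762] None
40 [0.4087 0.1293] None
40 [0.4468 0.1172] None
40 [0.5113 0.0967] None
40 [0.5758 0.0762] None
45 [0.4087 0.1293] None
45 [0.4468 0.1172] None
45 [0.5113 0.0967] None
45 [0.5758 0.0762] None
50 [0.4087 0.1293] None
50 [0.4468 0.1172] None
50 [0.5113 0.0967] None
50 [0.5758 0.0762] None
55 [0.4087 0.1293] None
55 [0.4468 0.1172] None
55 [0.5113 0.0967] None
55 [0.5758 0.0762] None
```

```bash
cat > kin.py <<'E'
from h import *
from scipy.optimize import least_squares
D=[([-57.0894,22.0435,.4526,.0001,-68.4107,-14.8158],[.1941,-.5941,.2225],[179.9984,-.0005,-161.9053]),
([49.4463,-29.012,-43.4752,31.9048,-55.5497,-153.1492],[.3802,.0298,.38],[-179.9766,34.9835,179.9567]),
([0,-10,-20,0,-60,-90],[.4219,-.1597,.3555],[180,19.9725,180]),
([5,-10,-35,-165,-30,83],[.5505,.2432,.5230],[-58.0823,82.2156,-45.8292]),
([47.5805,-24.8181,-46.557,34.435,-48.4872,-156.3132],[.4,.05,.35],[180,35,180]),
([-14.4912,19.3663,-58.6193,-160.3009,-28.501,83.7332],[.45,.09,.035],[180,40,180]),
([-10.7621,22.4386,-37.1175,-142.4719,-11.3641,61.3029],[.56,.06,.035],[180,40,180]),
([5.5789,21.3986,3.4338,0,-72.0353,-95.5789],[.62,-.1,.25],[180,0,180]),
([9.9813,19.8435,-54.8097,105.3637,-9.4624,138.2589],[.5377,.0883,.038],[180,20,162.368])]
E_=lambda a,t:R.from_euler(a,t,degrees=True)
def fk(q,k):
    s4,s6,x1,y1,z1,a2x,a2z,a3x,a3z,L,Ly,Lz=k[:12]
    r=E_('z',q[0]);p=r.apply([x1,y1,z1])
    r=r*E_('y',q[1]);p=p+r.apply([a2x,0,a2z])
    r=r*E_('y',-q[2]);p=p+r.apply([a3x,0,a3z])
    r=r*E_('x',s4*q[3])*E_('y',-q[4]);p=p+r.apply([L,Ly,Lz])
    r=r*E_('x',s6*q[5]); return p,r
def fit():
    best=None
    for s4 in(1,-1):
        for s6 in(1,-1):
            C=[(fk(q,[s4,s6]+[0]*10)[1].inv()*E_('xyz',o)) for q,_,o in D]
            sp=max((C[0].inv()*c).magnitude() for c in C)
            f=lambda v:np.concatenate([fk(q,[s4,s6,*v])[0]-p for q,p,_ in D])
            s=least_squares(f,[0,-.16,.3,0,.4,.4,0,.25,0,0])
            if best is None or sp+s.cost*100<best[0]: best=(sp+s.cost*100,[s4,s6,*s.x],C[0],np.abs(s.fun).max(),sp)
    return best
_,K,C,err,sp=fit()
lo=np.array([-179.,-69,-61,-181,-171,-177]);hi=np.array([179.,118,80.4,117,-9.6,177])
def ik(pos,o,seed,n=None):
    Rt=E_('xyz',o)
    f=lambda q:(lambda p,r:np.r_[10*(p-pos),(Rt.inv()*r*C).as_rotvec()])(*fk(q,K))
    s=least_squares(f,np.clip(seed,lo+.5,hi-.5),bounds=(lo,hi),x_scale=30)
    return s.x if np.abs(s.fun).max()<1e-3 else None
E
python3 - <<'E'
from kin import *
print(np.array(K),"err",err,sp)
S=np.array([.633,.058]);T=np.array([.504,.099]);d=(S-T)/np.linalg.norm(S-T);yaw=np.degrees(np.arctan2(d[1],d[0]))
seeds=[[-14,19,-58,-160,-28,84],[-10,22,-37,-142,-11,61],[20,10,-40,20,-15,-90],[10,20,-54,105,-10,138],[30,20,-50,-178,-30,90],[30,20,-50,60,-40,160],[-10,30,-50,-60,-30,-60]]
for l in (20,30,40,50):
  for off in (0,):
    for c,b in ((T,.10),(T,.05),(S,.05)):
      p=[*(c-d*b),.033]; out=[]
      for s in seeds:
        q=ik(p,[180,l,180+yaw],s)
        if q is not None and not any(np.abs(q-a).max()<2 for a in out): out.append(q)
      print(l,c,b); [print("   ",np.round(a,1)) for a in out]
E
```

```text
[-1.     -1.      0.0001  0.      0.1604 -0.0001  0.565   0.4217  0.
  0.3065 -0.1599  0.    ] err 0.00022951748921062887 0.0010989206423807638
20 [0.504 0.099] 0.1
20 [0.504 0.099] 0.05
20 [0.633 0.058] 0.05
30 [0.504 0.099] 0.1
30 [0.504 0.099] 0.05
30 [0.633 0.058] 0.05
40 [0.504 0.099] 0.1
40 [0.504 0.099] 0.05
40 [0.633 0.058] 0.05
50 [0.504 0.099] 0.1
50 [0.504 0.099] 0.05
50 [0.633 0.058] 0.05
```

```bash
cat > k2.py <<'E'
from kin import *
S=np.array([.633,.058]);T=np.array([.504,.099]);d=(S-T)/np.linalg.norm(S-T);yaw=np.degrees(np.arctan2(d[1],d[0]))
seeds=[[-14,19,-58,-160,-28,84],[-10,22,-37,-142,-15,61],[20,10,-40,20,-15,-90],[10,20,-54,105,-12,138],[40,20,-50,50,-40,-150]]
if __name__=="__main__":
    print("check",ik([.45,.09,.035],[180,40,180],seeds[0]),ik([.56,.06,.035],[180,40,180],seeds[1]))
    for l in (20,30,40,50,60):
      for w in (30,0,-17,-30,-45):
        r=[]
        for c,b in ((T,.07),((S+T)/2,.05),(S,.05)):
          out=[]
          for s in seeds:
            q=ik([*(c-d*b),.033],[180,l,180+w],s)
            if q is not None and not any(np.abs(q-a).max()<2 for a in out): out.append(np.round(q).astype(int).tolist())
          r.append(out)
        if any(r): print(l,w,*r,sep="\n     ")
E
time timeout 500 python3 k2.py
```

```text
check [ -14.506    19.3612  -58.6111 -160.273   -28.4895   83.718 ] [ -10.7467   22.4321  -37.0791 -142.38    -11.3238   61.1958]
20
     30
     []
     [[27, 20, -39, -5, -11, -82]]
     [[21, 25, -28, -10, -18, -72]]
20
     -30
     []
     [[20, 20, -55, 86, -15, 136]]
     [[19, 24, -48, 74, -16, 149]]
20
     -45
     [[38, 18, -59, 62, -23, 126]]
     [[30, 22, -51, 60, -23, 138]]
     [[26, 26, -42, 53, -24, 149]]
30
     30
     []
     []
     [[17, 24, -26, -32, -12, -47]]
30
     -45
     []
     [[27, 23, -56, 88, -28, 113]]
     [[22, 26, -49, 87, -27, 120]]
40
     30
     [[2, 16, -39, -94, -17, 26]]
     [[4, 20, -29, -79, -17, 9]]
     [[4, 24, -23, -69, -17, -2]]
40
     0
     []
     [[-11, 22, -49, -161, -22, 81]]
     [[-9, 24, -35, -147, -11, 65]]
40
     -45
     []
     [[28, 26, -58, 100, -39, 100]]
     [[22, 28, -52, 102, -37, 105]]
50
     30
     [[-18, 25, -49, -118, -40, 71]]
     [[-13, 25, -35, -108, -33, 52]]
     [[-11, 27, -26, -100, -30, 40]]
50
     0
     []
     [[-13, 29, -58, -167, -48, 89]]
     [[-14, 30, -48, -163, -38, 85]]
50
     -45
     []
     [[31, 30, -60, 103, -50, 90]]
     [[24, 32, -54, 108, -49, 95]]
60
     30
     [[-29, 40, -56, -124, -63, 96]]
     [[-23, 34, -42, -119, -52, 76]]
     [[-20, 34, -32, -114, -47, 64]]
60
     0
     []
     []
     [[-15, 38, -54, -165, -62, 91]]
60
     -45
     []
     []
     [[27, 37, -55, 109, -61, 88]]
real	0m4.590s
user	0m5.047s
sys	0m0.054s
```

Run:
```python
from k2 import *
for l in (5,10,15):
  for w in (15,0,-8,-17):
    print(l,w,[ (lambda q:None if q is None else np.round(q,1).tolist())(ik([*(c-d*b),.043],[180,l,180+w],[20,18,-30,0,-30,-90])) for c,b in ((T,.08),(T,.05),((S+T)/2,.05),(S,.05))],sep="\n   ")
for w in (5,10,15,20):
  for l in (40,50): print(l,w,[ (lambda q:None if q is None else np.round(q,1).tolist())(ik([*(c-d*b),.036],[180,l,180+w],[-10,20,-45,-130,-25,60])) for c,b in ((T,.08),(T,.05),((S+T)/2,.05),(S,.05))])
```

```text
5
   15
   [[38.5, 16.3, -42.6, 4.5, -26.6, -117.4], [35.1, 18.2, -38.9, 3.6, -28.2, -113.2], [28.5, 22.7, -30.3, 2.2, -32.1, -105.3], [23.2, 27.3, -21.3, 1.2, -36.4, -99.2]]
5
   0
   [[39.3, 16.3, -43.4, 7.1, -26.6, -135.5], [35.8, 18.3, -39.8, 6.2, -28.0, -131.2], [29.2, 22.7, -31.2, 4.6, -31.8, -123.0], [23.9, 27.3, -22.2, 3.4, -36.0, -116.6]]
5
   -8
   [[39.6, 16.4, -43.6, 8.2, -26.8, -144.9], [36.2, 18.4, -40.0, 7.4, -28.2, -140.6], [29.5, 22.8, -31.5, 5.8, -31.9, -132.3], [24.2, 27.3, -22.5, 4.5, -36.0, -125.8]]
5
   -17
   [[39.9, 16.6, -43.7, 9.2, -27.3, -155.0], [36.5, 18.5, -40.1, 8.4, -28.6, -150.8], [29.9, 22.9, -31.7, 6.9, -32.2, -142.6], [24.6, 27.4, -22.7, 5.6, -36.3, -136.0]]
10
   15
   [[39.5, 14.5, -49.7, 14.1, -17.2, -127.7], [36.0, 16.5, -45.3, 10.9, -19.2, -121.1], [29.2, 21.0, -35.6, 6.0, -23.8, -109.5], [23.6, 25.6, -26.0, 3.1, -28.5, -101.2]]
10
   0
   [[40.2, 14.5, -52.1, 22.6, -17.0, -151.4], [36.9, 16.5, -47.7, 19.0, -18.7, -144.6], [30.4, 21.0, -38.0, 13.1, -22.9, -132.1], [24.9, 25.6, -28.2, 9.1, -27.4, -122.7]]
10
   -8
   [[40.6, 14.7, -52.4, 25.2, 
[... 1001 characters left out ...]
, -23.9, 74.1], [-9.3, 17.7, -48.6, -139.3, -19.0, 65.9], None, None]
50 10 [None, None, [-16.7, 27.1, -50.6, -147.0, -39.3, 81.3], [-14.9, 27.6, -39.1, -140.0, -30.2, 70.7]]
40 15 [[-7.3, 15.8, -48.4, -129.6, -18.5, 58.6], [-3.6, 16.3, -42.1, -119.9, -13.7, 45.1], None, None]
50 15 [None, [-19.7, 27.7, -58.0, -143.0, -46.5, 86.7], [-16.7, 26.0, -46.1, -136.5, -35.7, 74.0], [-13.8, 26.9, -34.6, -127.6, -27.8, 60.5]]
40 20 [[-2.1, 14.8, -43.6, -113.8, -15.3, 41.9], [1.5, 15.8, -38.7, -104.3, -12.1, 29.0], None, None]
50 20 [[-21.6, 27.9, -59.1, -136.6, -47.7, 87.3], [-19.4, 25.8, -53.4, -133.5, -42.1, 79.8], [-15.6, 25.2, -41.9, -125.9, -33.4, 65.6], [-12.3, 26.6, -31.0, -116.2, -27.1, 51.1]]
```

Run:
```python
from k2 import *
o=[180,10,180+yaw]; a=T-d*.085
env.set_joints([35,-10,-25,10,-50,-150])
env.gripper_to(.5)
q=ik([*a,.18],o,[38,5,-45,15,-30,-160]); print(q)
env.set_joints(q); say("above")
env.move_straight([*a,.043],rotation=o,rate=.15); say("down")
b=S-d*(.049+.028)
print(env.move_straight([*b,.043],rotation=o,rate=.07,force_limit=15)); say("pushed")
for n in("top","side"):
    p=env.grab_frame(n); r=env.trace(p,"lid")
    if r: ys,xs=np.nonzero(r[0]["mask"]); print(n,r[0]["score"],len(xs),onz(p,xs.mean(),ys.mean(),.105))
    cv2.imwrite(f"pics/{n}2.png",p["image"])
```

```text
[  43.8369    2.0218  -37.661    12.2114  -46.1585 -159.6243]
above t 13.59 pos [0.424  0.1255 0.1812] rot [179.8668  10.1091 162.3813] F [ 0.6984 -0.5903  0.0432]
down t 14.66 pos [0.4238 0.1252 0.0439] rot [179.8743  10.0718 162.3269] F [ 0.8826  0.1794 -1.3188]
False
pushed t 16.86 pos [0.5579 0.0802 0.0424] rot [-179.8233    9.8136  162.3233] F [-7.3169  1.8316  6.5537]
top 0.93 734 [0.6023 0.067  0.105 ]
side 0.8 214 [0.6158 0.0611 0.105 ]
```

View pics/side2.png

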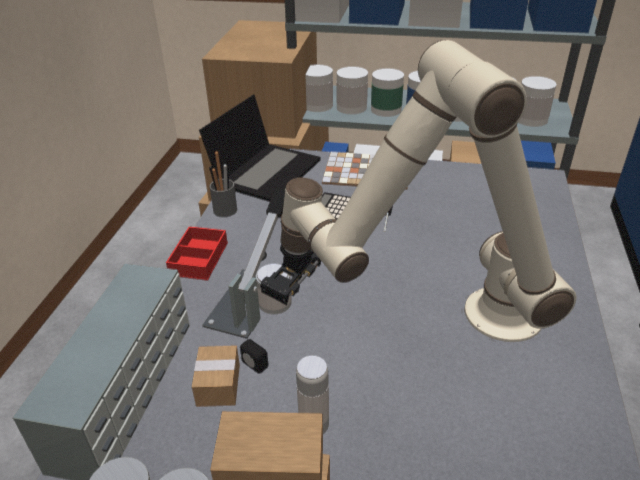

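The side view shows the gripper behind the tin at (275,290), and the tin is about 28 mm short of the seat. The upward 6.5 N suggests the gripper body may be brushing the tin top, so I'll back off, lean further and push with shut fingers.

Run:
```python
from k2 import *
cp,sp=np.cos(np.radians(-8)),np.sin(np.radians(-8)); px=np.array([cp,sp])
say("now")
env.move_straight([*(S-d*.115),.05],rate=.15); say("back")
for n in("top","side"):
    p=env.grab_frame(n); r=env.trace(p,"lid")
    if r: ys,xs=np.nonzero(r[0]["mask"]); print(n,r[0]["score"],len(xs),onz(p,xs.mean(),ys.mean(),.105))
p=env.grab_frame("wrist"); cv2.imwrite("pics/w3.png",p["image"])
s=env.read_state()["joint_positions"]
for l in(15,18,20,22):
  for w in(10,0,-4):
    print(l,w,[(lambda q:None if q is None else np.round(q,1).tolist())(ik([*(S-px*b),.044],[180,l,180+w],s)) for b in(.10,.08,.055)])
```

```text
now t 17.06 pos [0.5578 0.0802 0.0424] rot [-179.8172    9.8088  162.3245] F [-7.1805  3.5674  4.9218]
back t 17.47 pos [0.524  0.0931 0.0502] rot [179.9597  10.0374 162.4119] F [ 0.8353  0.4512 -0.0183]
top 0.86 790 [0.5981 0.0677 0.105 ]
side 0.66 445 [0.6066 0.0692 0.105 ]
15 10 [[26.6, 20.1, -42.3, 18.0, -13.8, -123.5], [25.5, 21.6, -38.5, 14.6, -15.9, -119.1], [24.1, 23.5, -34.1, 11.6, -18.2, -114.6]]
15 0 [[25.8, 19.9, -46.7, 33.5, -11.8, -148.0], [25.5, 21.4, -42.5, 27.4, -14.0, -141.4], [24.6, 23.3, -37.6, 22.2, -16.5, -135.3]]
15 -4 [[25.4, 19.8, -47.8, 38.6, -11.7, -156.5], [25.3, 21.4, -43.6, 31.9, -13.9, -149.6], [24.6, 23.3, -38.7, 26.2, -16.3, -143.0]]
18 10 [None, None, [23.3, 22.6, -40.4, 23.3, -10.4, -125.6]]
18 0 [None, None, None]
18 -4 [None, None, None]
20 10 [None, None, None]
20 0 [None, None, None]
20 -4 [None, None, None]
22 10 [None, None, None]
22 0 [None, None, None]
22 -4 [None, None, None]
```

View pics/w3.png

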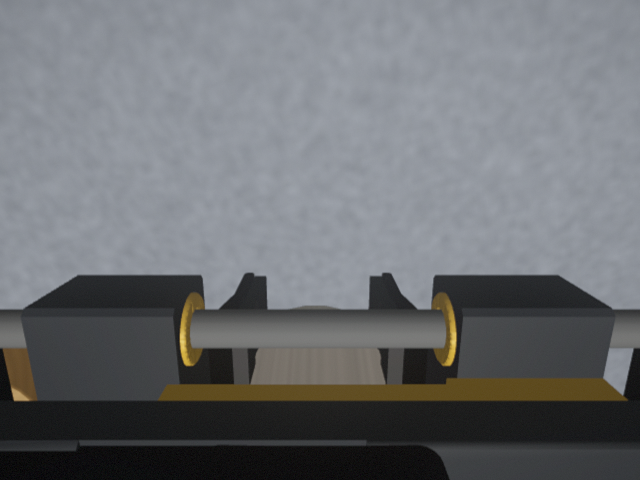

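Run:
```python
from k2 import *
px=np.array([np.cos(np.radians(-8)),np.sin(np.radians(-8))]); py=np.array([-px[1],px[0]])
o=[180,15,180]
env.gripper_to(0)
s=env.read_state()["joint_positions"]
env.set_joints(ik([*(S-px*.10),.047],o,s)); say("ready")
h=env.move_straight([*(S-px*.046),.047],rotation=o,rate=.03,force_limit=14); st=say(f"hit {h}")
e=S-st["position"][:2]; print("tcp press xy",-e@px,-e@py)
for n in("top","side"):
    p=env.grab_frame(n); r=env.trace(p,"lid")
    if r: ys,xs=np.nonzero(r[0]["mask"]); print(n,r[0]["score"],len(xs),onz(p,xs.mean(),ys.mean(),.105))
```

```text
ready t 19.03 pos [0.5333 0.0707 0.0468] rot [-179.9729   14.9071  179.6989] F [-0.2478 -0.0095 -0.2735]
hit True t 19.99 pos [0.5559 0.0666 0.0459] rot [-179.7759   14.6737  179.9094] F [-0.6699  0.1768  0.6127]
tcp press xy -0.07749757911933951 -0.002255662117583402
top 0.82 705 [0.6033 0.0671 0.105 ]
```

Run:
```python
from k2 import *
px=np.array([np.cos(np.radians(-8)),np.sin(np.radians(-8))]); py=np.array([-px[1],px[0]])
o=[180,15,180]
for x in (.07,.062,.054,.049):
    h=env.move_straight([*(S-px*x),.047],rotation=o,rate=.025,force_limit=22); st=say(f"hit {h}")
    e=S-st["position"][:2]; print("  tcp press xy",-e@px,-e@py)
    if h: break
p=env.grab_frame("top"); cv2.imwrite("pics/t4.png",p["image"][110:290,200:440].repeat(3,0).repeat(3,1))
r=env.trace(p,"lid")
if r: ys,xs=np.nonzero(r[0]["mask"]); print(r[0]["score"],len(xs),onz(p,xs.mean(),ys.mean(),.105))
```

```text
hit False t 20.69 pos [0.563  0.0673 0.0464] rot [-179.9494   14.9019  179.9799] F [-2.6499  0.3229 -1.4364]
  tcp press xy -0.07065251069302851 -0.0005722939205992584
hit False t 21.16 pos [0.572  0.0667 0.047 ] rot [179.9821  15.0227 179.9924] F [-2.7421 -0.2275 -1.5434]
  tcp press xy -0.06166484476242324 0.00016667521111427084
hit True t 21.48 pos [0.5729 0.0625 0.0448] rot [-179.6254   14.3593  179.9026] F [-1.9096  0.1528  1.2403]
  tcp press xy -0.060111050704267005 -0.0038576826685171573
0.67 2210 [0.6498 0.3467 0.105 ]
```

View pics/t4.png

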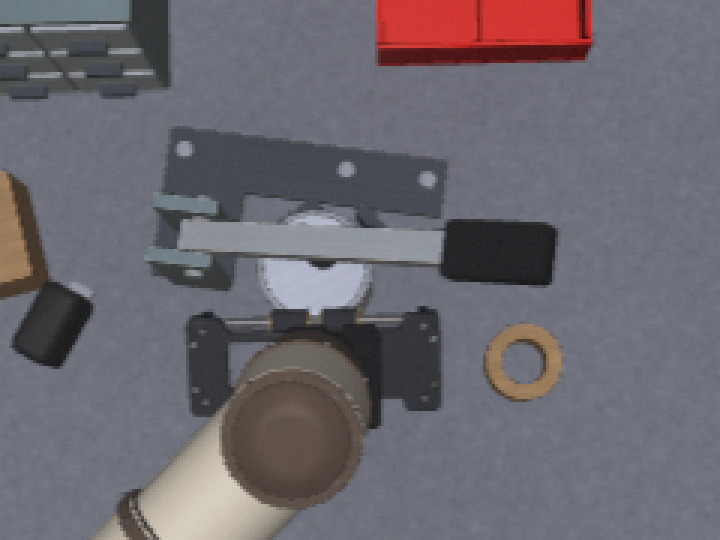

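Run:
```python
from k2 import *
px=np.array([np.cos(np.radians(-8)),np.sin(np.radians(-8))]); py=np.array([-px[1],px[0]])
p=env.grab_frame("top"); print("img centre est",onz(p,305,199,.1),"seat proj",proj(p,[*S,.1]))
st=say(); e=S-st["position"][:2]; print(-e@px,-e@py)
th=np.linspace(0,6.283,60); k=8
im=cv2.resize(p["image"][150:230,260:340],None,fx=k,fy=k,interpolation=cv2.INTER_CUBIC)
for c,col in((S,(0,0,255)),(S-px*.006,(0,255,0))):
    P=proj(p,np.c_[c[0]+.045*np.cos(th),c[1]+.045*np.sin(th),th*0+.1]); cv2.polylines(im,[np.round((P-[260,150]+.5)*k).astype(np.int32)],1,col,1)
w=env.grab_frame("side"); im2=cv2.resize(w["image"][240:320,230:310],None,fx=2,fy=2)
cv2.imwrite("pics/t5.png",im[:600])
```

```text
img centre est [0.6252 0.0636 0.1   ] seat proj [[307.2675 195.6707]]
 t 21.63 pos [0.5725 0.0623 0.0442] rot [-179.603    14.2989  179.902 ] F [-0.4553 -0.1873  0.7307]
-0.060545215532908474 -0.0041259605245971736
```

View pics/t5.png

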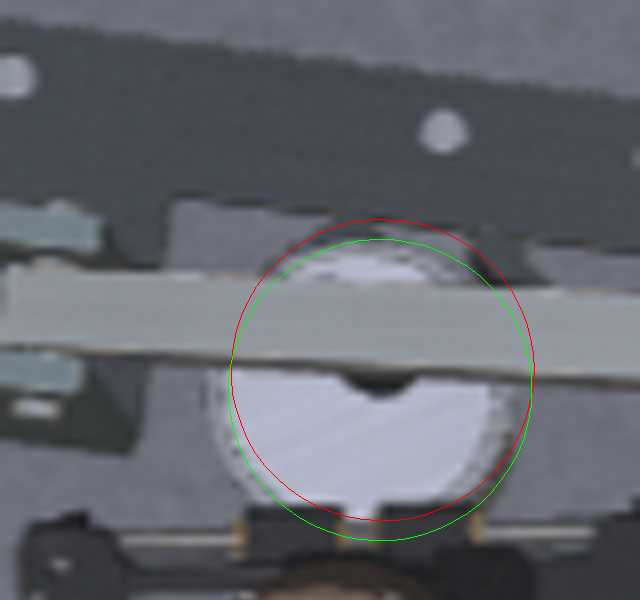

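The tin is about 6 mm short and 5 mm toward the column, so it's touching one V face. I'll back off, form a cradle centred on the press axis, and push again so that the left finger steers it in.

Run:
```python
from k2 import *
px=np.array([np.cos(np.radians(-8)),np.sin(np.radians(-8))]); py=np.array([-px[1],px[0]])
o=[180,15,182]
env.move_straight([*(S-px*.08),.047],rate=.1)
env.gripper_to(.45)
env.set_joints(ik([*(S-px*.072),.047],o,env.read_state()["joint_positions"])); say("ready")
for x in (.060,.055,.050,.046):
    h=env.move_straight([*(S-px*x),.047],rotation=o,rate=.02,force_limit=22); st=say(f"hit {h}")
    e=S-st["position"][:2]; print("  tcp press xy",-e@px,-e@py)
    if h: break
p=env.grab_frame("top"); th=np.linspace(0,6.283,60); k=7
im=cv2.resize(p["image"][150:230,260:340],None,fx=k,fy=k,interpolation=cv2.INTER_CUBIC)
P=proj(p,np.c_[S[0]+.045*np.cos(th),S[1]+.045*np.sin(th),th*0+.1]); cv2.polylines(im,[np.round((P-[260,150]+.5)*k).astype(np.int32)],1,(0,0,255),1)
cv2.imwrite("pics/t6.png",im)
```

```text
ready t 23.19 pos [0.5616 0.0678 0.0469] rot [-179.9942   14.9805 -178.0886] F [ 0.2835 -0.3795  1.2346]
hit False t 23.94 pos [0.5735 0.0663 0.0469] rot [-179.9929   14.9831 -178.0053] F [ 0.2696  0.0109 -0.3665]
  tcp press xy -0.06010384383075934 -9.486454991880492e-05
hit False t 24.34 pos [0.5778 0.0652 0.0466] rot [-179.9548   14.9064 -178.0278] F [-1.919  -0.5266  0.7769]
  tcp press xy -0.05566223217718567 -0.0005939277497950949
hit False t 24.74 pos [0.5799 0.0627 0.0457] rot [-179.7931   14.5847 -178.1226] F [-8.9704 -1.4034  5.2632]
  tcp press xy -0.053202396435025175 -0.0027115479587796914
hit False t 25.09 pos [0.5813 0.0609 0.0451] rot [-179.66     14.3127 -178.1599] F [-15.9553  -0.6603  10.8194]
  tcp press xy -0.05162933683842313 -0.004294780471519026
```

View pics/t6.png

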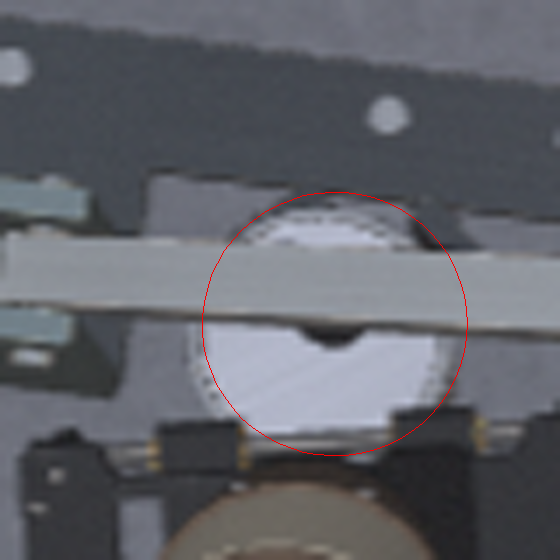

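The tin looks about 4 mm from my fitted seat, but it took 16 N without moving. I'll retreat and compare the tin and the V plates in clear views, numerically and with one composite picture.

Run:
```python
from k2 import *
import pickle
from fit import sil,lev,col,world
px=np.array([np.cos(np.radians(-8)),np.sin(np.radians(-8))])
env.move_straight([*(S-px*.09),.05],rate=.15)
env.move_straight([*(S-px*.12),.22],rate=.25)
env.set_joints([49.4463,-29.012,-43.4752,31.9048,-55.5497,-153.1492]); say()
D=pickle.load(open("d.pkl","rb")); N={}
for n in("top","side","wrist"):
    p=env.grab_frame(n); N[n]=p
    for t in("lid","tin"):
        r=env.trace(p,t)
        if r:
            p["m_"+t]=r[0]["mask"]; ys,xs=np.nonzero(r[0]["mask"]); print(n,t,round(r[0]["score"],2),len(xs),onz(p,xs.mean(),ys.mean(),.105),xs.min(),xs.max(),ys.min(),ys.max())
pickle.dump(N,open("n.pkl","wb"))
th=np.linspace(0,6.283,80)
def cr(p,x0,y0,w,h,k,c,zs):
    im=cv2.resize(p["image"][y0:y0+h,x0:x0+w],None,fx=k,fy=k,interpolation=cv2.INTER_CUBIC)
    for z,co in zs:
        P=proj(p,np.c_[c[0]+.045*np.cos(th),c[1]+.045*np.sin(th),th*0+z]); cv2.polylines(im,[np.round((P-[x0,y0]+.5)*k).astype(np.int32)],1,co,1)
    return im
o=np.zeros((600,800,3),np.uint8)
g=[(.05,(0,0,255)),(.0,(0,255,0))]
o[:300,:400]=cr(D["top"],270,155,80,60,5,S,g)
o[:300,400:]=cr(D["wrist"],260,140,160,120,2.5,S,g)
o[300:,:400]=cr(N["top"],270,155,80,60,5,S,[(.1,(0,0,255))])
o[300:,400:]=cr(N["wrist"],260,140,160,120,2.5,S,[(.1,(0,0,255)),(0,(0,255,0))])
cv2.imwrite("pics/cmp.png",o)
```

```text
t 27.29 pos [0.3803 0.0305 0.379 ] rot [-179.9089   34.8798 -179.9255] F [-0.165  -0.1768 -0.6028]
top lid 0.91 476 [0.6131 0.0653 0.105 ] 288 321 183 214
top tin 0.93 813 [0.6114 0.0635 0.105 ] 286 324 180 220
side lid 0.73 393 [0.6185 0.0674 0.105 ] 255 278 262 282
side tin 0.88 1082 [0.5968 0.1221 0.105 ] 256 282 262 311
wrist lid 0.81 2204 [0.6191 0.0614 0.105 ] 313 373 192 236
wrist tin 0.75 5575 [0.5755 0.0578 0.105 ] 308 376 142 236
```

View pics/cmp.png

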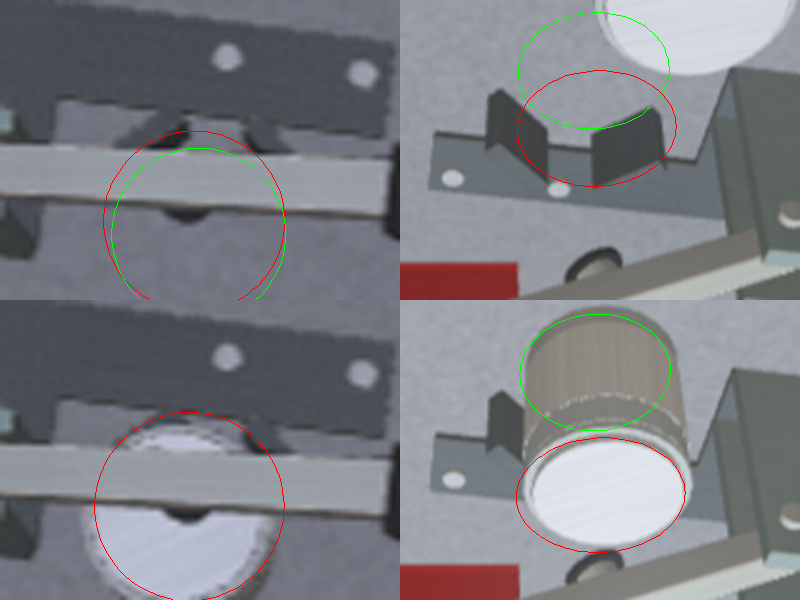

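The composite shows that in the wrist view (right column) the tin, rim centre (607,489), sits against the column-side V plate only. It's clear of the other plate, still visible at (505,435). The V faces are shallow, so friction jams the tin there. I'll use a wider cradle shifted to −y so the column-side finger slides the tin across.

```bash
cat > p.py <<'E'
from k2 import *
px=np.array([np.cos(np.radians(-8)),np.sin(np.radians(-8))]); py=np.array([-px[1],px[0]])
def tin():
    for n in("top","side"):
        p=env.grab_frame(n); r=env.trace(p,"tin")
        if r: ys,xs=np.nonzero(r[0]["mask"]); print("   ",n,round(r[0]["score"],2),len(xs),"x",xs.min(),xs.max(),"y",ys.min(),ys.max())
def push(x,y,o,z=.047,rate=.025,fl=25):
    h=env.move_straight([*(S+px*x+py*y),z],rotation=o,rate=rate,force_limit=fl); st=env.read_state()
    e=st["position"][:2]-S; f=st["force"][:2]; print(h,round(st["clock"],2),"press xy",np.array([e@px,e@py]),"z",st["position"][2],"F press",np.array([f@px,f@py]),st["force"][2]); return h
E
python3 - <<'E'
from p import *
o=[180,15,182]
env.gripper_to(.65)
q=ik([*(S-px*.11-py*.006),.2],o,env.read_state()["joint_positions"]); print(q); env.set_joints(q); say()
push(-.085,-.006,o,rate=.15)
push(-.06,-.006,o)
for x in(-.05,-.044,-.040,-.037):
    if push(x,-.006,o): break
tin()
E
```

```text
[  28.8013    6.3917  -29.7851   10.2818  -40.831  -123.8254]
 t 29.32 pos [0.5232 0.0674 0.2007] rot [-179.9843   15.0575 -177.9779] F [0.2352 0.2733 0.6056]
False 30.5 press xy [-0.0846 -0.0055] z 0.04813827521381596 F press [ 0.1533 -0.6283] -0.23164832682445757
False 31.65 press xy [-0.0602 -0.0061] z 0.04692614699244152 F press [ 0.8176 -0.0176] 0.722033398401262
False 32.2 press xy [-0.0499 -0.0061] z 0.04693148018808655 F press [-0.4454 -0.3598] 0.0468031750986392
True 32.5 press xy [-0.048 -0.007] z 0.046108461350936436 F press [-6.6824  2.712 ] 5.98890345732787
    top 0.86 493 x 287 324 y 180 210
    side 0.75 771 x 256 281 y 262 312
```

Run:
```python
from p import *
o=[180,15,182]
push(-.07,-.003,o,rate=.08); env.gripper_to(.9)
push(-.046,-.003,o,rate=.04)
for x,y in((-.043,-.004),(-.042,-.008),(-.040,-.012)):
    if push(x,y,o,rate=.02,fl=30): break
    
tin()
```

```text
False 33.13 press xy [-0.0697 -0.0028] z 0.0471922478763795 F press [-0.082   0.0423] -0.09482114774815037
False 34.58 press xy [-0.0462 -0.0032] z 0.046815378731900406 F press [-0.617   0.5442] -0.09000236390695275
False 34.89 press xy [-0.0429 -0.004 ] z 0.04705824459223429 F press [-0.2271 -0.5226] -0.37375627870669115
False 35.25 press xy [-0.042  -0.0082] z 0.04699532582454262 F press [-0.2997 -0.6082] 0.0852356798315128
False 35.62 press xy [-0.0402 -0.0119] z 0.04691633755611541 F press [-3.1708  1.9124] 1.3773477735480353
    top 0.84 469 x 287 324 y 180 208
    side 0.63 672 x 255 281 y 261 311
```

Run:
```python
from p import *
o=[180,15,182]
for x,y in((-.040,-.016),(-.039,-.019),(-.038,-.022)):
    if push(x,y,o,rate=.025,fl=30): break
tin()
```

```text
False 36.13 press xy [-0.0401 -0.0162] z 0.046955585492864965 F press [-2.2262  1.9649] -0.0327584834960537
False 36.41 press xy [-0.0391 -0.0192] z 0.046938079727397455 F press [-2.109   1.9161] -0.1347186627509429
False 36.68 press xy [-0.0381 -0.0222] z 0.046909617886713675 F press [-2.0556  1.8836] -0.28491782577656943
    top 0.72 511 x 291 328 y 178 210
    side 0.58 641 x 255 280 y 260 309
```

Run:
```python
from p import *
o=[180,15,182]
push(-.07,-.012,o,rate=.12); env.gripper_to(.4); push(-.06,-.004,o,rate=.08); 
for x in(-.052,-.048,-.044,-.041):
    if push(x,-.004,o,rate=.03,fl=25): break
tin()
```

```text
False 37.32 press xy [-0.0692 -0.0117] z 0.04754444957741386 F press [ 0.6238 -0.8579] 0.8185259177614
False 38.61 press xy [-0.0598 -0.0037] z 0.04696204353807264 F press [-0.083  -0.2635] 0.6170358347859853
False 39.02 press xy [-0.0526 -0.0047] z 0.04662933225480045 F press [-2.963   0.0717] 1.372525327958816
False 39.31 press xy [-0.0508 -0.006 ] z 0.04585468293919252 F press [-7.8064 -0.6918] 3.6811313300031228
False 39.59 press xy [-0.0495 -0.0078] z 0.044807811835733576 F press [-14.4966  -1.2936] 7.923497962342401
False 39.84 press xy [-0.0485 -0.0092] z 0.04393753793282801 F press [-17.4793  -2.8745] 9.332012861322935
    top 0.73 530 x 291 328 y 178 210
    side 0.69 757 x 256 281 y 260 309
```

Run:
```python
from p import *
o=[180,15,182]
push(-.058,-.005,o,rate=.12,fl=None); env.gripper_to(.65); push(-.045,-.005,o,rate=.06)
push(-.040,-.005,o,rate=.03); tin()
for y in(.001,-.011,.000,-.010,-.005):
    push(-.039,y,o,rate=.03,fl=30); tin()
```

```text
False 40.33 press xy [-0.0573 -0.0044] z 0.04757434639026178 F press [0.5663 0.6264] 0.38896340992738987
False 41.4 press xy [-0.0457 -0.0058] z 0.04648703894515627 F press [-1.223  -2.1333] 0.765480096040193
False 41.72 press xy [-0.0432 -0.0076] z 0.04546764000945742 F press [-6.612  -3.3278] 2.9560928598008407
    top 0.96 592 x 290 328 y 177 209
    side 0.94 664 x 255 279 y 260 309
False 42.27 press xy [-0.0443 -0.0054] z 0.045096822025848075 F press [ -7.449  -12.0509] 9.449976598272519
    top 0.91 530 x 290 327 y 177 208
    side 0.87 599 x 256 279 y 259 309
False 43.02 press xy [-0.0396 -0.0115] z 0.046531406883273306 F press [-2.37   -2.1625] -0.6571557059438307
    top 0.64 503 x 291 327 y 177 207
    side 0.59 677 x 255 280 y 260 309
False 43.73 press xy [-0.0434 -0.006 ] z 0.045790195619817925 F press [ -8.9361 -14.3803] 9.311283773914253
    top 0.87 483 x 289 326 y 178 208
    side 0.84 608 x 255 279 y 261 309
False 44.42 press xy [-0.0398 -0.0109] z 0.04651114290483471 F press [-3.6532 -4.832 ] -0.8573295981921284
    top 0.74 507 x 290 327 y 176 207
    side 0.9 630 x 255 280 y 260 309
False 44.93 press xy [-0.0417 -0.0083] z 0.04606320644938482 F press [-7.5413 -9.5208] 5.681596903258547
    top 0.75 489 x 290 327 y 178 207
    side 0.95 599 x 255 279 y 260 309
```

Run:
```python
from p import *
o=[180,15,182]
for x,y in((-.039,-.015),(-.039,-.019),(-.038,-.022)):
    push(x,y,o,rate=.03,fl=30)
tin()
```

```text
False 45.62 press xy [-0.0389 -0.0134] z 0.04689422734234994 F press [-6.0848  3.4727] -1.6443507937736093
False 45.9 press xy [-0.0401 -0.0164] z 0.04663666279757879 F press [-14.1634   8.8803] 1.1759123787743035
False 46.16 press xy [-0.0406 -0.0184] z 0.04641289956746264 F press [-22.7737  16.0678] 5.498417875625012
    top 0.9 530 x 291 328 y 178 211
    side 0.84 681 x 256 281 y 260 308
```

Both plates now resist: 14 N sideways one way, and 16 N the other. I'll finish with a push along the −y plate into the apex, retreat, then press the handle.

```bash
cat >> p.py <<'E'
def hp(f,dz=0,c=-.003):
    y=.1-(.25*np.cos(f)-.011*np.sin(f)); z=.125+.25*np.sin(f)+.011*np.cos(f)
    return [*(S+px*.001+py*(y+c)),z+dz]
E
python3 - <<'E'
from p import *
o=[180,15,182]; dn=[180,0,172]
push(-.039,-.012,o,rate=.05,fl=None)
push(-.037,-.005,o,rate=.04,fl=30); tin()
push(-.044,-.014,o,rate=.08,fl=None)
push(-.085,-.012,o,rate=.15,fl=None); tin()
env.move_straight([*(S-px*.11-py*.02),.31],rate=.3)
env.gripper_to(0)
q=ik(hp(.45,.05),dn,[8,15,0,0,-75,-90]); print(q); env.set_joints(q); say("over handle"); tin()
E
```

```text
False 46.71 press xy [-0.0394 -0.0116] z 0.046725801770745645 F press [-3.6351 -1.6444] -1.3613938754596462
False 47.04 press xy [-0.04   -0.0095] z 0.046033949939629115 F press [ -7.6285 -11.4296] 7.567833290533401
    top 0.56 465 x 290 327 y 177 207
    side 0.95 598 x 255 280 y 260 309
False 47.53 press xy [-0.0417 -0.0126] z 0.04849550376643531 F press [ 1.0372 -0.5034] -0.465848249594769
False 47.96 press xy [-0.0837 -0.0106] z 0.04784841506717373 F press [-0.4328 -0.1511] 0.38958228807240736
    top 0.81 766 x 291 327 y 178 218
    side 0.76 1049 x 255 281 y 260 309
[   8.9889   19.4267    6.6625    0.0001  -77.2359 -106.9888]
over handle t 51.1 pos [ 0.6171 -0.0649  0.2926] rot [-179.9726   -0.0924  171.922 ] F [ 0.152   0.4506 -0.4031]
    top 0.6 492 x 298 326 y 197 218
    side 0.75 1087 x 255 281 y 260 310
```

Run:
```python
from p import *
env.move_straight(hp(.45,.006),rate=.1)
for f in(.36,.24,.12,.05): env.move_straight(hp(f,-.001),rate=.1); 
say("near level")
for dz in(-.001,-.004,-.007,-.010):
    env.move_straight(hp(0,dz),rate=.03); st=say(dz)
    if st["force"][2]>17: break
p=env.grab_frame("side"); cv2.imwrite("pics/fin.png",p["image"])
for t in("tin","handle"):
    r=env.trace(p,t)
    if r: ys,xs=np.nonzero(r[0]["mask"]); print(t,round(r[0]["score"],2),len(xs),xs.min(),xs.max(),ys.min(),ys.max())
```

```text
near level t 53.56 pos [ 0.6136 -0.0928  0.1488] rot [-179.99      0.1001  172.0255] F [0.3595 1.9728 4.0162]
-0.001 t 54.12 pos [ 0.6135 -0.0936  0.1378] rot [-179.9872    0.1508  172.051 ] F [-1.7272  3.1997 11.2899]
-0.004 t 54.38 pos [ 0.6135 -0.0936  0.1354] rot [-179.975     0.1685  172.0621] F [-2.0273  1.5954 12.7299]
-0.007 t 54.62 pos [ 0.6135 -0.0937  0.1349] rot [-179.9437    0.2265  172.1085] F [-6.418   3.5876 23.0344]
tin 0.9 884 249 280 261 309
handle 0.66 890 239 295 221 291
```

Run:
```python
from p import *
env.dwell(.4); say(); print(env.close_job())
```

```text
t 55.17 pos [ 0.6135 -0.0937  0.1349] rot [-179.9476    0.2332  172.1009] F [-6.9577  4.1092 21.9409]
the job is handed in; nothing more can be done
None
```

I handed the job in at about 55 s with the tin pushed into the V and the handle held down at about 22 N. The handle met a firm stop at the level height, so I take the lid to be home. Contact with both V faces is judged from push resistance and camera tracking to about 2 mm, not from a close look, and I didn't re-check the other items on the counter.

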